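# Snap the sealing cap onto the water filter's service port

### The arm

A 7-joint arm with a two-finger parallel gripper is mounted at the origin on the work surface; the furniture and walls round the work are solid. World frame = base frame: x ahead of the robot, y to its left, z up, the work surface at z = 0. Lengths are in m, angles in rad, forces in N, time in s.
With the tool pointing down it reaches from about 0.425 to 0.875 m from the base axis. Payload 9.9 kg.
Tool frame: the origin (TCP) lies midway between the tips of the shut fingers; the grasp point (between the pads) lies robot.hold_point_z behind it (robot.hold_point_z is the distance from the TCP to the grasp point, in m); z points along the fingers, y is the line along which they close (so a half turn about z gives the same grasp; the last joint's range is limited). The gripper opens to 85 mm and grips with 20 to 120 N. Pads are 22 mm wide; open, the fingers measure 114 mm over their backs; the gripper's body (76 mm by 85 mm) begins 54 mm behind the grasp point. The pads swing forward as they close: fully open they stand 13 mm farther back than shut.
Start: joints at [-1.361, 0.576, 0.025, 1.437, -0.015, 1.129, -0.057], TCP at [0.195, 0.646, 0.231] pointing down, gripper open.
Joint ranges: [-2.76, 2.76], [-0.34, 2.15], [-1.52, 1.57], [0.19, 2.46], [-1.09, 4.23], [0.17, 1.99], [-2.82, 2.82]. Speed limits (rad/s): [2.22, 2.22, 3.01, 3.01, 3.14, 3.14, 3.14].

### API

Orientations are given as a unit quaternion [w, x, y, z].
In Python, from cell import robot gives the robot as it stands.
- The arm moves only by the tool shift_gripper, called after "Emit:" in YAML: its name, and indented under it one key for each argument. Schema: {"type":"object","properties":{"motion":{"type":"array","items":{"type":"array","items":{"type":"number"},"minItems":5,"maxItems":5},"minItems":1,"maxItems":20},"force":{"type":"number"},"only":{"type":"string"},"quiet":{"type":"boolean"},"lines":{"type":"string"}},"required":["motion"],"additionalProperties":false}. motion is a list of rows, 1 to 20 of them, each of 5 numbers: dx, dy, dz in m, then a turn about the tool's z in rad, then the opening from 0.0 (shut) to 1.0 (fully open); each row shifts and turns the commanded pose from where the row before left it, along the tool's axes as they then stand; what a row does not reach is not made up. A row lasts 1/10 s, in which the tool goes at most 0.05 m and 0.15 rad, less where a joint would pass 70% of its speed; a pose out of reach is approached as far as the arm can. The fingers move at their own pace and stop on an object; force is the grip in N (left out, the last holds). Time passes only in rows, so rows that do not move let the fingers close. The tool returns the time, the measured TCP pose, the force, the opening and the grip force at its end. only (a regular expression) keeps the lines of the reply that match it, lines (a string "A,B") keeps lines A to B, and quiet returns only ok. Input that does not fit is refused with a message, and nothing moves.
- robot.get_state(): the state, without advancing time (a new reading comes with each control period).
- robot.read_camera(name): name is "scene" or "top" or "wrist"; returns the picture (400x640x3 uint8, red, green, blue); there is no depth.
- robot.camera_info(name): a dict with "camera_matrix" (3x3 intrinsics, pixels), "view" (4x4, takes a point from world to camera coordinates); the wrist camera has in their place "T_tool_cam" (4x4, takes a point from camera to tool coordinates, whose origin is the TCP and whose axes are the flange's). Camera axes: x right, y down, z forward; pixel columns grow to the right and rows downward; lengths in m; the calibration is good to about 2 mm. The wrist camera is an equidistant fisheye: a pixel r from the principal point sees the ray r / f radians off the axis. A picture is of the moment at which its call begins: read the wrist's pose just before it. camera_info takes no time and is no camera call.
- robot.close_job(): hands the job in; it is judged then, once.
The state is a dict: "t": time; "joint_pos": joint angles; "dq": joint speeds; "joint_efforts": joint torques, N m; "ee_pos": TCP position; "eef_rot": TCP orientation; "contact_force": force on the tool from outside, world axes, zero at the start; "ft_torque": the same for the moment, N m; "opening": opening from 0.0 (shut) to 1.0 (fully open); "gripper_force": force on a finger pad.
Only numpy, scipy, OpenCV 4.12 (cv2) and the standard library are available. Lean on these libraries where they do the work, as an engineer would, in place of code of your own. Each camera call takes 0.05 s, during which the arm holds its last target. There are 200 camera calls.

### The job

Pull the drop-down flap of the table-top water filter fully open, take the grey sealing cap from the worktop and press it onto the stud on the inner side of the flap until it clicks and lies fully home on its flange. Keep pressing after the click: finish with the fingers still on the cap, pushing it firmly down on the open flap, and do not let go. Leave the other things on the worktop where they are.

Things in the scene. Friction and masses are not known exactly. Their poses are not given: they have to be found in the camera images.
- cap: the snap cap: ribbed grey plastic, an upright cylinder 42 mm wide and 32 mm high, about 60 g, standing mouth down on the worktop. Origin: centre of its underside (the rim of the mouth); z points up out of its closed top. The mouth is 25.6 mm wide at an inner lip by the rim; the cavity is 22 mm deep. Best gripped round its side, fingertips about 8 mm above the rim
- port (a point): foot of the stud on the inner side of the flap: centre of its round flange (50 mm wide, 5 mm thick, mid-width, 105 mm from the hinge), on the surface where the cap's rim comes to rest. Axes turn with the flap: x along the stud, out of the inner face (level, into the unit, when shut; straight up when fully open); y along the hinge, z from the hinge to the free edge
- stud_tip (a point): tip of the stud, 18 mm above the port point. White, 23 mm wide, tapered nose, four small sprung balls round it. The cap slides over it freely until its rim is 10 mm above the flange; then takes a push of about 10 to 15 N, which drops suddenly with the rim 5 mm above the flange (the click); then it goes home until the rim lies on the flange. Axes as the port
- flap (a joint): angle of the flap, rad: 0 shut (upright; it starts shut or a little ajar), 1.571 fully open (level, against its stop). Its friction hinge stays where it is left; moving it takes about 3 to 6 N at the handle
- flap_hinge (a point): middle of the flap's hinge, at the lower front edge of the unit, 65 mm above the worktop; axes turn with the flap like the port's. The flap is a white panel 194 mm wide (along the hinge), 190 mm from hinge to free edge, 16 mm thick; its inner face passes through the hinge line. Once ajar it can be pressed down on its inner face
- flap_handle (a point): middle of the steel bar handle on the outer side of the flap, standing 15 mm beyond its free edge: a round bar 10 mm thick, 100 mm long along the hinge direction, its centre line 35 mm in front of the outer face (51 mm from the inner face), 205 mm from the hinge. Can be pinched from above: one finger between bar and flap, one in front. With the flap open it hangs under it
- filter_unit: the table-top water filter unit, fixed: a white box 180 mm deep, 200 mm wide, 270 mm high. Origin: centre of its underside; -x is its front, where the flap is; z up
- salt_shaker: bystander, to be left alone: small glass salt shaker with a grey dome top, 44 mm wide, 90 mm tall; origin at the centre of its underside
- spice_jar: bystander, to be left alone: spice jar with a dark lid, 41 mm wide, 105 mm tall; origin at the centre of its underside
- egg_timer: bystander, to be left alone: round kitchen timer, 67 mm wide, 66 mm tall, the one between robot and cap; origin at the centre of its underside
- spice_jar_b: bystander, to be left alone: spice jar with a dark lid, 41 mm wide, 105 mm tall (the other of the two); origin at the centre of its underside
- tin: bystander, to be left alone: food tin, 75 mm wide, 58 mm tall, the one between robot and cap; origin at the centre of its underside
- coaster: bystander, to be left alone: flat checkered coaster, 95 x 95 x 6 mm, the one ahead of the robot; origin at the centre of its underside

How it is judged:
On the way, in this order (a step that is already met when the one before it is completed fails the run):
1. the flap is fully open, the cap not yet on the stud (value of joint flap above 1.5 rad and distance between cap and port above 0.03 m), for 0.2 s.
2. the cap has clicked home on the stud of the open flap (distance between cap and port below 0.0035 m and angle between the z axis of cap and the x axis of port, either way round below 0.1 rad and value of joint flap above 1.5 rad), for 0.2 s.
At the end, for the whole second after the job is handed in: the cap is home on the stud (its underside within 3.5 mm of the centre of the flange, upright on the stud within 0.1 rad), the flap is open beyond 1.5 rad, and the fingers still touch the cap and press it on the flap with more than 5 N (all of step 2 and contact force between cap and flap above 5 N and contact force between the fingers and cap above 4 N); the arm keeps its last pose, push and grip.
It fails at once if one of the bystanders (salt shaker, spice jars, timer, tin, coaster) is shoved more than 30 mm from its place (distance of any of salt_shaker, spice_jar, egg_timer, spice_jar_b, tin, coaster from where it was at the start of the episode above 0.03 m).
It also fails if it takes over 72 s, if anything falls off the work surface, if the arm or the gripper's body presses on something with over 40 N, if the wrist force passes 120 N, or if a joint passes its speed limit or range.

## Working session

There is one attempt and no reset: what is moved stays moved. The work goes in short steps, Python scripts to look and compute and a tool call to move; the robot and the scene stay as the last step left them, time stands still between calls to the robot, and variables do not carry over. Pictures are saved under pics/ and viewed, at most 10 in all, crops included, and the job is handed in when it is done.

```bash
ls; mkdir -p pics; python3 - <<'E'
from cell import robot
import cv2,numpy as np
s=robot.get_state();print({k:np.round(v,3) for k,v in s.items()}, robot.hold_point_z)
for n in("scene","top","wrist"):
    im=robot.read_camera(n);cv2.imwrite(f"pics/{n}0.png",im[:,:,::-1])
    print(n,{k:np.round(v,4).tolist() if not isinstance(v,str) else v for k,v in robot.camera_info(n).items()})
E
```

```text
cell.py
pics
{'t': np.float64(0.0), 'joint_pos': array([-1.361,  0.577,  0.025,  1.438, -0.015,  1.129, -0.056]), 'dq': array([ 0.   , -0.001,  0.   ,  0.002, -0.001, -0.   , -0.001]), 'joint_efforts': array([-0.0000e+00, -7.6575e+01,  2.2500e+00, -2.8595e+01,  1.5000e-02,
        1.3000e-02, -0.0000e+00]), 'ee_pos': array([0.195, 0.646, 0.23 ]), 'eef_rot': array([-0.   ,  0.146,  0.989, -0.001]), 'contact_force': array([0.119, 0.697, 0.24 ]), 'ft_torque': array([ 0.021,  0.065, -0.003]), 'gripper_force': np.float64(0.0), 'opening': np.float64(1.001)} 0.0187
scene {'camera_matrix': [[466.1071, 0.0, 313.0105], [0.0, 466.1071, 196.1214], [0.0, 0.0, 1.0]], 'view': [[0.5608, -0.8277, -0.0178, -0.29], [-0.3693, -0.2308, -0.9002, 0.3694], [0.741, 0.5114, -0.4352, 0.8915], [0.0, 0.0, 0.0, 1.0]]}
top {'camera_matrix': [[361.6525, 0.0, 322.6463], [0.0, 361.6525, 199.2589], [0.0, 0.0, 1.0]], 'view': [[0.0972, -0.9953, 0.0034, -0.0218], [-0.9672, -0.0952, -0.2355, 0.5805], [0.2347, 0.0196, -0.9719, 0.9696], [0.0, 0.0, 0.0, 1.0]]}
wrist {'camera_matrix': [[309.7069, 0.0, 319.2723], [0.0, 309.7069, 199.6263], [0.0, 0.0, 1.0]], 'T_tool_cam': [[-0.0002, -0.9589, -0.2836, 0.0723], [1.0, -0.0002, 0.0, 0.0019], [-0.0001, -0.2836, 0.9589, -0.1424], [0.0, 0.0, 0.0, 1.0]]}
```

View pics/scene0.png

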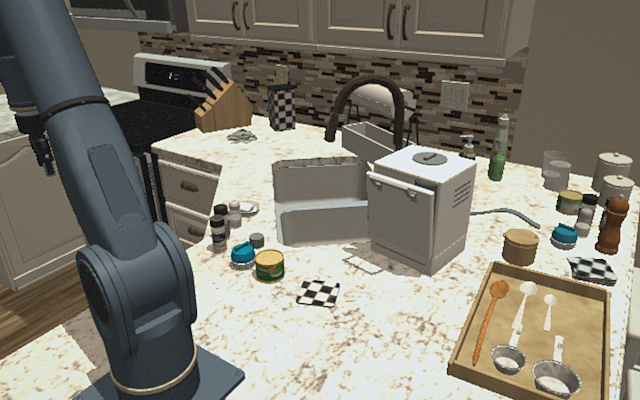

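View pics/top0.png

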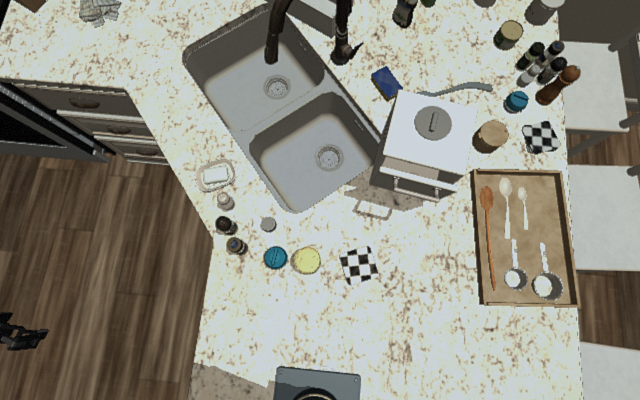

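The scene view shows the cap near (257,240), the timer at (243,254), the tin at (270,265), and the unit's front with its handle from (370,177) to (432,192). In the top view the cap is near (268,224) and the handle is near (416,187). I'll zoom in on both.

```bash
python3 - <<'E'
import cv2,numpy as np
a=cv2.imread("pics/scene0.png")[140:280,355:485];b=cv2.imread("pics/top0.png")[80:220,360:490]
c=cv2.imread("pics/scene0.png")[195:285,200:290];d=cv2.imread("pics/top0.png")[185:275,210:300]
r=lambda i,w,h:cv2.resize(i,(w,h),interpolation=cv2.INTER_CUBIC)
cv2.imwrite("pics/crop1.png",np.vstack([np.hstack([r(a,325,350),r(b,325,350)]),np.hstack([r(c,325,250)if 0 else r(c,325,250),r(d,325,250)])]))
E
```

```text
(no output)
```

View pics/crop1.png

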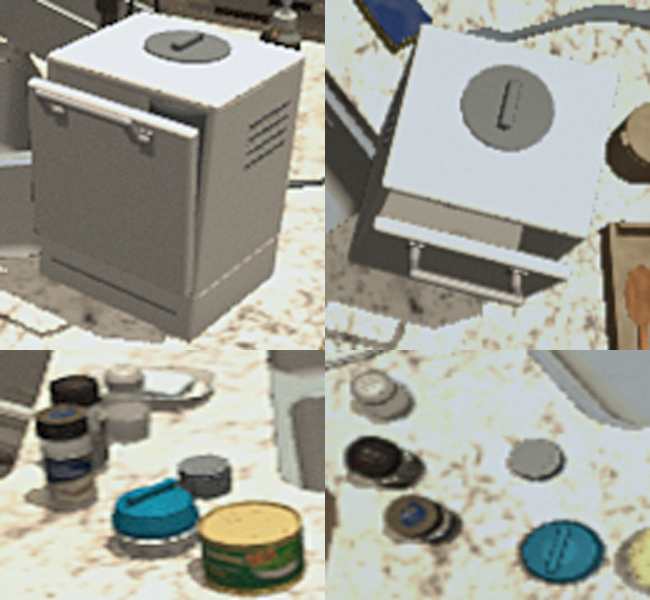

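The zoom shows the flap slightly ajar. In the top view the bar runs from about (395,190) to (439,199). Next I'll triangulate the unit corners and the cap.

```bash
cat >h.py <<'E'
from cell import robot
import cv2,numpy as np
from scipy.spatial.transform import Rotation as R
def P(n):
    c=robot.camera_info(n);return np.array(c["camera_matrix"])@np.array(c["view"])[:3]
def tri(ps,pt):
    X=cv2.triangulatePoints(P("scene"),P("top"),np.float64(ps).T,np.float64(pt).T);return (X[:3]/X[3]).T
def onplane(n,p,z):
    M=P(n);A=np.column_stack([M[:,0],M[:,1],M[:,2]*z+M[:,3]])
    q=np.linalg.solve(A,[p[0],p[1],1]);return np.array([q[0]/q[2],q[1]/q[2],z])
def proj(n,X):
    q=P(n)@np.append(X,1);return q[:2]/q[2]
def toolpose():
    s=robot.get_state();q=s["eef_rot"];return np.array(s["ee_pos"]),R.from_quat([q[1],q[2],q[3],q[0]]).as_matrix(),s
def wray(u,v):
    p,Rm,_=toolpose();c=robot.camera_info("wrist");K=np.array(c["camera_matrix"]);T=np.array(c["T_tool_cam"])
    d=np.array([u-K[0,2],v-K[1,2]]);r=np.hypot(*d);th=r/K[0,0];d=d/max(r,1e-9)
    ray=np.r_[d*np.sin(th),np.cos(th)];return p+Rm@T[:3,3],Rm@T[:3,:3]@ray
E
python3 - <<'E'
from h import *
S=[(375,164.8),(436.2,182.8),(476.2,164),(411,144.8)];T=[(384,155.2),(464,175.2),(476.8,110),(400,90)]
X=tri(S,T);print(np.round(X,3))
for t in T: print(np.round(onplane("top",t,.27),3))
for s in S: print(np.round(onplane("scene",s,.27),3))
# cap: grey segment
for n,box in(("scene",(240,225,275,250)),("top",(255,212,285,238))):
    im=cv2.imread(f"pics/{n}0.png");x0,y0,x1,y1=box;h=cv2.cvtColor(im,cv2.COLOR_BGR2HSV)[y0:y1,x0:x1]
    m=((h[...,1]<35)&(h[...,2]<190)).astype(np.uint8)
    k,l,st,ce=cv2.connectedComponentsWithStats(m);i=1+np.argmax(st[1:,4]);print(n,st[i]+[x0,y0,0,0,0],ce[i]+[x0,y0])
    if n=="top":
        print(onplane(n,ce[i]+[x0,y0],.032))
    print("\n".join("".join("#"if v else"." for v in r) for r in (l==i)))
E
```

```text
[[ 0.657 -0.105  0.258]
 [ 0.618 -0.288  0.267]
 [ 0.797 -0.326  0.26 ]
 [ 0.829 -0.132  0.267]]
[ 0.653 -0.104  0.27 ]
[ 0.622 -0.293  0.27 ]
[ 0.793 -0.323  0.27 ]
[ 0.828 -0.133  0.27 ]
[ 0.631 -0.118  0.27 ]
[ 0.606 -0.289  0.27 ]
[ 0.769 -0.332  0.27 ]
[ 0.817 -0.135  0.27 ]
scene [249 233  15  16 193] [256.64248705 239.97409326]
...................................
...................................
...................................
...................................
...................................
...................................
...................................
...................................
.............########..............
...........############............
..........#############............
.........###############...........
.........###############...........
.........###############...........
.........#.#############...........
.........###############...........
.........#.#############...........
..........##############...........
............############...........
...........#.###########...........
............#.##########...........
.......
[... 331 characters left out ...]
..................
..............................
..........#######.............
.........##########...........
........############..........
.......##############.........
......###############.........
......###############.........
......################........
.....#################........
.....#################........
.....#.###############........
.....#.###############........
......#.#############.........
......#..############.........
.......#############..........
.........##..#####............
...........######.............
..............................
..............................
..............................
..............................
..............................
```

```bash
python3 - <<'E'
from h import *
H=np.array([.635,-.198,.065]);
yaw=-.17;o=-np.array([np.cos(yaw),np.sin(yaw),0]);v=np.array([-np.sin(yaw),np.cos(yaw),0]);z=np.array([0,0,1.])
for a in(.1,.15,.2,.25,.3,.35):
    b=H+o*(.205*np.sin(a)+.051*np.cos(a))+z*(.205*np.cos(a)-.051*np.sin(a))
    f=lambda e,d: H+o*(e*np.sin(a)+d*np.cos(a))+z*(e*np.cos(a)-d*np.sin(a))
    print(a,b.round(3),"bar top",proj("top",b+.05*v).round(1),proj("top",b-.05*v).round(1),"scene bar",proj("scene",b+.05*v).round(1),proj("scene",b-.05*v).round(1),
     "edge scene",proj("scene",f(.19,.016)+.097*v).round(1),proj("scene",f(.19,.016)-.097*v).round(1),"top",proj("top",f(.19,.016)+.097*v).round(1),proj("top",f(.19,.016)-.097*v).round(1))
# cap from scene: whole outline centre = mid height
import itertools
c=tri([(256.6,239.9)],[(268.3,224.4)]);print(c)
for X in([.498,.187,0],[.498,.187,.032]):print(proj("scene",X),proj("top",X))
E
```

```text
0.1 [ 0.565 -0.186  0.264] bar top [395.8 189.4] [437.8 200.4] scene bar [370.6 176.2] [405.5 187.7] edge scene [364.5 171.3] [431.4 193. ] top [379.  171.5] [458.8 192.2]
0.15 [ 0.555 -0.184  0.26 ] bar top [394.5 193.7] [436.5 204.8] scene bar [368.1 178.9] [402.9 190.6] edge scene [362.2 173.1] [429.2 195.1] top [377.9 175.3] [457.8 196.1]
0.2 [ 0.546 -0.183  0.256] bar top [393.2 198. ] [435.1 209.1] scene bar [365.5 181.7] [400.4 193.6] edge scene [359.9 175. ] [426.9 197.4] top [376.9 179.2] [456.7 200. ]
0.25 [ 0.536 -0.181  0.251] bar top [392.  202.2] [433.7 213.3] scene bar [363.  184.8] [397.9 196.9] edge scene [357.6 177.1] [424.7 199.8] top [375.9 183. ] [455.6 203.9]
0.3 [ 0.527 -0.18   0.246] bar top [390.7 206.4] [432.3 217.4] scene bar [360.6 187.9] [395.4 200.3] edge scene [355.3 179.4] [422.4 202.5] top [374.8 186.9] [454.4 207.8]
0.35 [ 0.519 -0.178  0.24 ] bar top [389.4 210.5] [430.8 221.5] scene bar [358.2 191.3] [392.9 203.9] edge scene [353.1 181.9] [420.2 205.3] top [373.7 190.7] [453.1 211.6]
[[0.50165403 0.18822893 0.01508739]]
[256.11819136 245.04637458] [269.71803897 226.14287307]
[255.32965015 235.55110796] [268.20115617 224.35848484]
```

Emit:
shift_gripper:
  motion:
    - [0,0,-0.012,0.145,1]
    - [0,0,-0.012,0.145,1]
    - [0,0,-0.012,0.145,1]
    - [0,0,-0.012,0.145,1]
    - [0,0,-0.012,0.145,1]
    - [0,0,-0.012,0.145,1]
    - [0,0,-0.012,0.145,1]
    - [0,0,-0.012,0.145,1]
    - [0,0,-0.012,0.145,1]
    - [0,0,-0.012,0.145,1]
  force: 40

```text
t: 1.15
ee_pos: [0.1953, 0.6459, 0.3514]
eef_rot: [0.0, 0.767, 0.641, -0.0]
contact_force: [-1.1, -0.1, -0.4]
opening: 1.002
gripper_force: 0.0
```

Emit:
shift_gripper:
  motion:
    - [-0.025,0.03,0,0,1]
    - [-0.025,0.03,0,0,1]
    - [-0.025,0.03,0,0,1]
    - [-0.025,0.03,0,0,1]
    - [-0.025,0.03,0,0,1]
    - [-0.025,0.03,0,0,1]
    - [-0.025,0.03,0,0,1]
    - [-0.025,0.03,0,0,1]
    - [-0.025,0.03,0,0,1]
    - [-0.025,0.03,0,0,1]
    - [0,0,0,0,1]
    - [0,0,0,0,1]

```text
t: 2.35
ee_pos: [0.4484, 0.3473, 0.3512]
eef_rot: [-0.0, 0.766, 0.642, -0.0]
contact_force: [-0.3, 0.8, -0.4]
opening: 1.001
gripper_force: 0.0
```

```bash
python3 - <<'E'
from h import *
p,Rm,s=toolpose();print(p,Rm.round(3),s["joint_pos"].round(2))
E
```

```text
[0.44839168 0.34734987 0.35121014] [[ 0.174  0.985 -0.   ]
 [ 0.985 -0.174 -0.   ]
 [-0.    -0.    -1.   ]] [-1.07  0.36  0.5   1.54 -0.18  1.29 -0.73]
```

Emit:
shift_gripper:
  motion:
    - [-0.035,0.0138,0,0,1]
    - [-0.035,0.0138,0,0,1]
    - [-0.035,0.0138,0,0,1]
    - [-0.035,0.0138,0,0,1]
    - [-0.035,0.0138,0,0,1]
    - [-0.035,0.0138,0,0,1]
    - [-0.035,0.0138,0,0,1]
    - [-0.035,0.0138,0,0,1]
    - [-0.035,0.0138,0,0,1]
    - [-0.035,0.0138,0,0,1]
    - [-0.035,0.0138,0,0,1]
    - [-0.035,0.0138,0,0,1]
    - [0,0,0,0,1]
    - [0,0,0,0,1]

```text
t: 3.75
ee_pos: [0.5389, -0.0933, 0.3509]
eef_rot: [-0.0, 0.766, 0.643, -0.0]
contact_force: [0.4, 1.0, 0.3]
opening: 1.001
gripper_force: 0.0
```

```bash
python3 - <<'E'
from h import *
p,Rm,s=toolpose();print(p);np.savez("p1.npz",p=p,R=Rm)
cv2.imwrite("pics/w1.png",robot.read_camera("wrist")[:,:,::-1])
E
```

```text
[ 0.53894214 -0.09330759  0.3509143 ]
```

Emit:
shift_gripper:
  motion:
    - [-0.025,0.012,0,0,1]
    - [-0.025,0.012,0,0,1]
    - [-0.025,0.01,0,0,1]
    - [-0.02,0.01,0,0,1]
    - [0,0,0,0,1]
    - [0,0,0,0,1]

```text
t: 4.4
ee_pos: [0.5662, -0.1933, 0.3509]
eef_rot: [-0.001, 0.765, 0.644, 0.0]
contact_force: [-0.2, 1.3, -0.4]
opening: 0.999
gripper_force: 0.0
```

```bash
python3 - <<'E'
from h import *
p,Rm,s=toolpose();print(p);np.savez("p2.npz",p=p,R=Rm)
cv2.imwrite("pics/w2.png",robot.read_camera("wrist")[:,:,::-1])
cv2.imwrite("pics/w12.png",cv2.resize(np.vstack([cv2.imread("pics/w1.png")[:,100:540],cv2.imread("pics/w2.png")[:,100:540]]),(330,600)) if 0 else np.hstack([cv2.imread("pics/w1.png")[:,120:520],cv2.imread("pics/w2.png")[:,120:520]]))
E
```

```text
[ 0.56619659 -0.19330807  0.35092484]
```

View pics/w12.png

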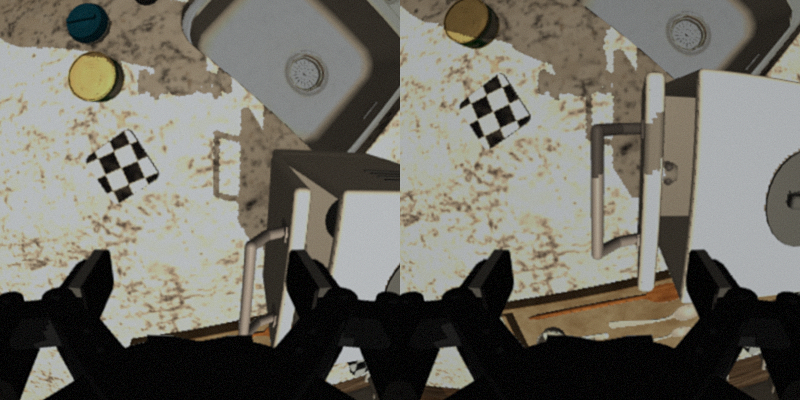

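In w1 the bar's upper end is at about (369,242) and its lower end at about (363,330). In w2 they are at (316,128) and (318,256). The flap's upper corner is at (413,190) in w1 and (369,75) in w2.

```bash
cat >>h.py <<'E'
def wr(f,u,v):
    d0=np.load(f);p,Rm=d0["p"],d0["R"];c=robot.camera_info("wrist");K=np.array(c["camera_matrix"]);T=np.array(c["T_tool_cam"])
    d=np.array([u-K[0,2],v-K[1,2]]);r=np.hypot(*d);th=r/K[0,0];d=d/max(r,1e-9)
    return p+Rm@T[:3,3],Rm@T[:3,:3]@np.r_[d*np.sin(th),np.cos(th)]
def meet(rays):
    A=0;b=0
    for o,d in rays:
        M=np.eye(3)-np.outer(d,d);A=A+M;b=b+M@o
    return np.linalg.solve(A,b)
def at(ray,z): o,d=ray;return o+d*(z-o[2])/d[2]
E
python3 - <<'E'
from h import *
for a,b in(((369,242),(316,128)),((363,330),(318,256)),((413,190),(369,75))):
    print(meet([wr("p1.npz",*a),wr("p2.npz",*b)]).round(3),at(wr("p1.npz",*a),.264).round(3),at(wr("p2.npz",*b),.264).round(3))
# coaster/unit
print("stud px2",wr("p2.npz",390,172)[0].round(3))
for px in((418,70),(404,300)):print("unit edge",at(wr("p2.npz",*px),.27).round(3))
E
```

```text
[ 0.574 -0.133  0.257] [ 0.574 -0.13   0.264] [ 0.574 -0.133  0.264]
[ 0.557 -0.248  0.236] [ 0.559 -0.222  0.264] [ 0.558 -0.235  0.264]
[ 0.621 -0.098  0.244] [ 0.614 -0.092  0.264] [ 0.619 -0.1    0.264]
stud px2 [ 0.579 -0.12   0.493]
unit edge [ 0.655 -0.1    0.27 ]
unit edge [ 0.626 -0.29   0.27 ]
```

Emit:
shift_gripper:
  motion:
    - [0.005,-0.002,0.01,0,0.28]
    - [0,0,0.01,0,0.28]
    - [0,0,0.01,0,0.28]
    - [0,0,0.01,0,0.28]
    - [0,0,0.015,0,0.28]
    - [0,0,0.015,0,0.28]
    - [0,0,0.015,0,0.28]
    - [0,0,0.01,0,0.28]
    - [0,0,0.01,0,0.28]
    - [0,0,0.005,0,0.28]
    - [0,0,0,0,0.28]
  force: 40

```text
t: 5.55
ee_pos: [0.5645, -0.1899, 0.2407]
eef_rot: [-0.0, 0.766, 0.643, -0.0]
contact_force: [0.5, -0.4, 0.1]
opening: 0.276
gripper_force: 0.0
```

Emit:
shift_gripper:
  motion:
    - [0,0,0,0,0]
    - [0,0,0,0,0]
    - [0,0,0,0,0]
    - [0,0,0,0,0]
    - [0,0,0,0,0]
    - [0,0,0,0,0]

```text
t: 6.15
ee_pos: [0.5649, -0.1901, 0.2418]
eef_rot: [0.0, 0.766, 0.643, 0.0]
contact_force: [0.6, -0.0, 3.2]
opening: 0.102
gripper_force: 39.2
```

```bash
python3 - <<'E'
import numpy as np
f=lambda a:np.array([.205*np.sin(a)+.051*np.cos(a),.205*np.cos(a)-.051*np.sin(a)])
for a in np.arange(.1,1.21,.1):print(round(a,1),(f(a)-f(.1)).round(3))
E
```

```text
0.1 [0. 0.]
0.2 [ 0.019 -0.008]
0.3 [ 0.038 -0.018]
0.4 [ 0.056 -0.03 ]
0.5 [ 0.072 -0.043]
0.6 [ 0.087 -0.058]
0.7 [ 0.1   -0.075]
0.8 [ 0.111 -0.093]
0.9 [ 0.121 -0.111]
1.0 [ 0.129 -0.131]
1.1 [ 0.135 -0.151]
1.2 [ 0.138 -0.172]
```

Emit:
shift_gripper:
  motion:
    - [0,-0.010,0.004,0,0]
    - [0,-0.009,0.004,0,0]
    - [0,-0.010,0.005,0,0]
    - [0,-0.009,0.005,0,0]
    - [0,-0.009,0.006,0,0]
    - [0,-0.009,0.006,0,0]
    - [0,-0.008,0.006,0,0]
    - [0,-0.008,0.007,0,0]
    - [0,-0.008,0.007,0,0]
    - [0,-0.007,0.008,0,0]

```text
t: 7.15
ee_pos: [0.4797, -0.1752, 0.1829]
eef_rot: [0.001, 0.765, 0.643, 0.001]
contact_force: [8.8, -3.7, -3.8]
opening: 0.103
gripper_force: 39.1
```

Emit:
shift_gripper:
  motion:
    - [0,-0.007,0.008,0,0]
    - [0,-0.006,0.009,0,0]
    - [0,-0.006,0.009,0,0]
    - [0,-0.005,0.009,0,0]
    - [0,-0.005,0.009,0,0]
    - [0,-0.005,0.009,0,0]
    - [0,0,0,0,0]

```text
t: 7.85
ee_pos: [0.4462, -0.1693, 0.1294]
eef_rot: [0.001, 0.765, 0.643, 0.0]
contact_force: [9.4, -3.5, -9.4]
opening: 0.099
gripper_force: 38.8
```

Emit:
shift_gripper:
  motion:
    - [0,0,0,0,0.3]
    - [0,0,0,0,0.3]
    - [0,0,-0.01,0,0.3]
    - [0,0,-0.02,0,0.3]
    - [0,0,-0.03,0,0.2]
    - [0,0,-0.04,0,0]
    - [0,0,-0.04,0,0]
    - [0.02,0.02,0,0,0]
    - [0.03,0.03,0,0,0]
    - [0,0,0,0,0]
    - [0,0,0,0,0]

```text
t: 8.95
ee_pos: [0.5033, -0.1279, 0.2704]
eef_rot: [-0.0, 0.765, 0.644, -0.0]
contact_force: [-0.2, -0.3, -0.4]
opening: 0.004
gripper_force: 0.0
```

```bash
python3 - <<'E'
from h import *
s=robot.read_camera("scene");t=robot.read_camera("top")
cv2.imwrite("pics/o1.png",np.hstack([cv2.resize(s[120:320,300:500],(400,400)),cv2.resize(t[80:280,320:520],(400,400))])[:,:,::-1])
E
```

```text
(no output)
```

View pics/o1.png

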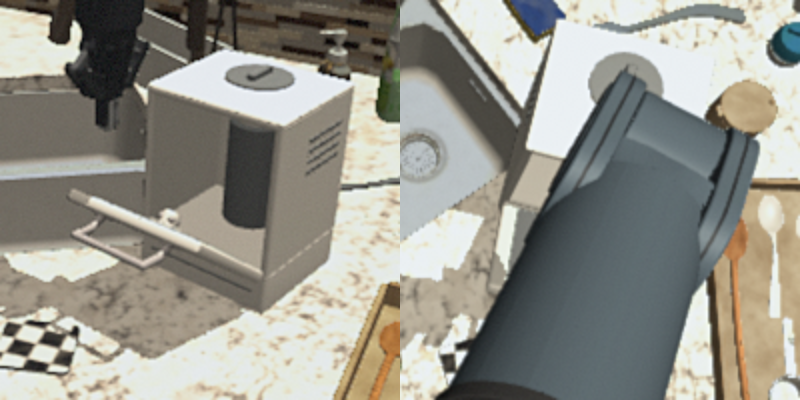

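The flap stands at about 0.9 rad, and the stud on its inner face shows at left-crop (168,215). Next I'll press it down.

Emit:
shift_gripper:
  motion:
    - [0,0,0.025,0,0]
    - [0,0,0.025,0,0]
    - [0,0,0.02,0,0]
    - [0,0,0.01,0,0]
    - [0,0,0.01,0,0]
    - [0,0,0.01,0,0]
    - [0,0,0.01,0,0]
    - [0,0,0.01,0,0]
    - [0,0,0.01,0,0]
    - [0,0,0.01,0,0]

```text
t: 10.05
ee_pos: [0.5034, -0.1285, 0.1296]
eef_rot: [0.0, 0.766, 0.643, 0.0]
contact_force: [-0.4, 1.1, 1.4]
opening: 0.002
gripper_force: 0.5
```

Emit:
shift_gripper:
  motion:
    - [0,-0.003,0.01,0,0]
    - [0,-0.003,0.01,0,0]
    - [0,-0.003,0.01,0,0]
    - [0,0,0.01,0,0]
    - [0,0,0.01,0,0]
    - [0,0,0.005,0,0]
    - [0,0,0,0,0]

```text
t: 10.75
ee_pos: [0.4941, -0.1269, 0.0745]
eef_rot: [-0.0, 0.766, 0.643, -0.0]
contact_force: [-0.2, 0.6, -0.2]
opening: -0.002
gripper_force: 0.0
```

```bash
python3 - <<'E'
from h import *
p,Rm,_=toolpose();np.savez("p3.npz",p=p,R=Rm)
w=robot.read_camera("wrist");s=robot.read_camera("scene");cv2.imwrite("pics/w3.png",w[:,:,::-1])
cv2.imwrite("pics/o2.png",np.hstack([cv2.resize(s[120:320,300:500],(400,400)),w[:,120:520]])[:,:,::-1])
E
```

```text
(no output)
```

View pics/o2.png

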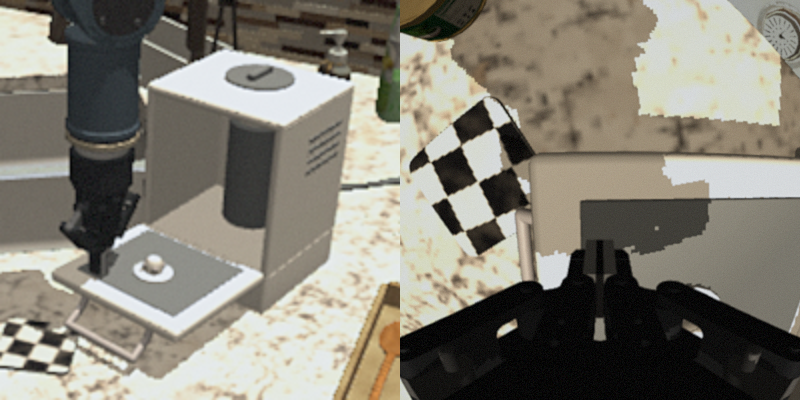

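The flap is nearly level and the stud is visible at left-crop (155,265). I'll keep pressing to the stop.

Emit:
shift_gripper:
  motion:
    - [0,0,0.004,0,0]
    - [0,0,0.004,0,0]
    - [0,0,0.003,0,0]
    - [0,0,0,0,0]

```text
t: 11.25
ee_pos: [0.4948, -0.127, 0.065]
eef_rot: [0.0, 0.766, 0.643, 0.001]
contact_force: [-1.8, 0.7, 14.1]
opening: 0.002
gripper_force: 6.8
```

Emit:
shift_gripper:
  motion:
    - [0,0,0.002,0,0]
    - [0,0,0.002,0,0]
    - [0,0,0,0,0]

```text
t: 11.55
ee_pos: [0.4949, -0.127, 0.0645]
eef_rot: [0.0, 0.766, 0.643, 0.002]
contact_force: [-15.0, 6.5, 70.9]
opening: 0.003
gripper_force: 35.6
```

Emit:
shift_gripper:
  motion:
    - [0,0,-0.01,0,0]
    - [0,0,-0.03,0,0.2]
    - [0,0,-0.04,0,0.6]
    - [0,0,-0.05,0,1]
    - [-0.02,0,-0.04,0,1]
    - [-0.04,0.01,-0.03,0,1]
    - [-0.04,0.01,0,0,1]
    - [0,0,0,0,1]
    - [0,0,0,0,1]

```text
t: 12.45
ee_pos: [0.4965, -0.2288, 0.2594]
eef_rot: [-0.0, 0.766, 0.643, -0.0]
contact_force: [0.5, -0.1, -0.3]
opening: 1.006
gripper_force: 0.0
```

```bash
python3 - <<'E'
from h import *
p,Rm,_=toolpose();np.savez("p4.npz",p=p,R=Rm);print(p)
cv2.imwrite("pics/w4.png",robot.read_camera("wrist")[:,:,::-1])
E
```

```text
[ 0.49646326 -0.22877669  0.25941394]
```

Emit:
shift_gripper:
  motion:
    - [-0.04,0,0,0,1]
    - [-0.03,0,0,0,1]
    - [0,0,0,0,1]
    - [0,0,0,0,1]

```text
t: 12.9
ee_pos: [0.4849, -0.2959, 0.2591]
eef_rot: [-0.001, 0.765, 0.644, 0.0]
contact_force: [0.4, 0.2, 0.1]
opening: 0.998
gripper_force: 0.0
```

```bash
python3 - <<'E'
from h import *
p,Rm,_=toolpose();np.savez("p5.npz",p=p,R=Rm);print(p)
cv2.imwrite("pics/w5.png",robot.read_camera("wrist")[:,:,::-1])
cv2.imwrite("pics/w45.png",np.hstack([cv2.imread("pics/w4.png")[:,120:520],cv2.imread("pics/w5.png")[:,120:520]]))
E
```

```text
[ 0.48492123 -0.29589995  0.25908416]
```

View pics/w45.png

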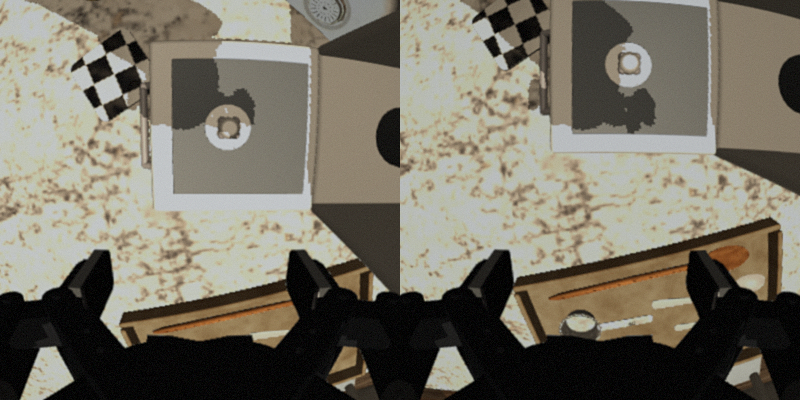

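In w4 the flange is centred near (348,128), and in w5 near (348,66). I'll refine both with a circle fit.

```bash
python3 - <<'E'
from h import *
res=[]
for f,c in((4,(348,128)),(5,(348,66))):
    im=cv2.imread(f"pics/w{f}.png");x0,y0=c[0]-45,c[1]-45;g=cv2.resize(im[y0:y0+90,x0:x0+90],None,fx=4,fy=4,interpolation=cv2.INTER_CUBIC)
    g=cv2.GaussianBlur(cv2.cvtColor(g,cv2.COLOR_BGR2GRAY),(0,0),3)
    C=cv2.HoughCircles(g,cv2.HOUGH_GRADIENT,1,5,param1=60,param2=12,minRadius=75,maxRadius=110)
    C=C[0][:5];print(f,np.c_[C[:,0]/4+x0-.375,C[:,1]/4+y0-.375,C[:,2]/4].round(1).tolist())
    C=C[0];res.append((C[0]/4+x0-.375,C[1]/4+y0-.375))
r=[wr("p4.npz",*res[0]),wr("p5.npz",*res[1])]
print("port",meet(r).round(4),at(r[0],.07).round(4),at(r[1],.07).round(4))
# flap corners at z .065, hinge side & free edge (w4 crop coords+120)
for n,px in(("freeL",(272,42)),("freeR",(276,210)),("hingeL",(428,43)),("hingeR",(432,208))):print(n,at(wr("p4.npz",*px),.065).round(4))
s=robot.read_camera("scene");t=robot.read_camera("top")
cv2.imwrite("pics/s5.png",s[:,:,::-1]);cv2.imwrite("pics/t5.png",t[:,:,::-1])
E
```

```text
4 [[347.20001220703125, 126.80000305175781, 22.700000762939453], [347.20001220703125, 128.0, 23.799999237060547], [349.0, 128.8000030517578, 25.299999237060547], [347.79998779296875, 125.19999694824219, 24.299999237060547], [348.79998779296875, 126.5, 23.899999618530273]]
5 [[348.20001220703125, 63.79999923706055, 23.299999237060547], [347.20001220703125, 66.5, 24.299999237060547], [347.5, 64.80000305175781, 23.0], [346.20001220703125, 64.0, 21.700000762939453], [348.5, 62.5, 24.0]]
port [ 0.5359 -0.1779  0.0709] [ 0.5357 -0.1779  0.07  ] [ 0.5362 -0.1779  0.07  ]
freeL [ 0.4727 -0.071   0.065 ]
freeR [ 0.4406 -0.2575  0.065 ]
hingeL [ 0.6426 -0.0962  0.065 ]
hingeR [ 0.623  -0.2878  0.065 ]
```

```bash
python3 - <<'E'
from h import *
for n,px,z in(("timer",(275,257),.066),("tin",(306,260),.058),("salt",(225,200),.09),("jarA",(225,225),.105),("jarB",(236,245),.105),("cap",(268.3,224.4),.032)):
    print(n,onplane("top",px,z).round(3))
E
```

```text
timer [0.404 0.151 0.066]
tin [0.404 0.064 0.058]
salt [0.546 0.307 0.09 ]
jarA [0.473 0.292 0.105]
jarB [0.423 0.254 0.105]
cap [0.498 0.187 0.032]
```

Emit:
shift_gripper:
  motion:
    - [0.03,-0.007,0,0,1]
    - [0.04,-0.007,0,0,1]
    - [0.04,-0.007,0,0,1]
    - [0.04,-0.007,0,0,1]
    - [0.04,-0.007,0,0,1]
    - [0.04,-0.007,0,0,1]
    - [0.04,-0.007,0,0,1]
    - [0.04,-0.007,0,0,1]
    - [0.04,-0.007,0,0,1]
    - [0.03,-0.007,0,0,1]
    - [0,0,0,0,1]
    - [0,0,0,0,1]

```text
t: 14.25
ee_pos: [0.4808, 0.0907, 0.2596]
eef_rot: [-0.0, 0.764, 0.645, -0.0]
contact_force: [0.0, -1.0, -0.6]
opening: 0.999
gripper_force: 0.0
```

```bash
python3 - <<'E'
from h import *
p,Rm,_=toolpose();np.savez("p6.npz",p=p,R=Rm);print(p)
cv2.imwrite("pics/w6.png",robot.read_camera("wrist")[:,:,::-1])
E
```

```text
[0.48076807 0.09069004 0.25962106]
```

Emit:
shift_gripper:
  motion:
    - [0.03,0,0,0,1]
    - [0.03,0,0,0,0.8]
    - [0,0,0,0,0.65]
    - [0,0,0,0,0.65]

```text
t: 14.7
ee_pos: [0.4916, 0.1476, 0.2596]
eef_rot: [0.0, 0.766, 0.643, -0.0]
contact_force: [0.2, -0.8, 0.1]
opening: 0.65
gripper_force: 0.0
```

```bash
python3 - <<'E'
from h import *
p,Rm,_=toolpose();np.savez("p7.npz",p=p,R=Rm);print(p)
cv2.imwrite("pics/w7.png",robot.read_camera("wrist")[:,:,::-1])
cv2.imwrite("pics/w67.png",np.hstack([cv2.imread("pics/w6.png")[:,120:520],cv2.imread("pics/w7.png")[:,120:520]]))
E
```

```text
[0.49162713 0.14764403 0.25961625]
```

View pics/w67.png

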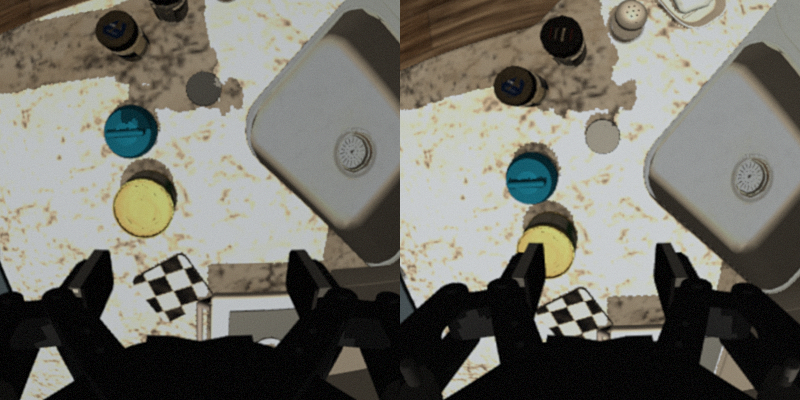

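In w6 the cap top is at about (324,89), and in w7 at about (322,136).

```bash
python3 - <<'E'
from h import *
r=[]
for f,c in((6,(324,89)),(7,(322,136))):
    im=cv2.imread(f"pics/w{f}.png");x0,y0=c[0]-30,c[1]-30;a=cv2.cvtColor(im[y0:y0+60,x0:x0+60],cv2.COLOR_BGR2LAB).astype(int)
    ref=np.median(a[26:35,26:35].reshape(-1,3),axis=0)
    m=(np.abs(a-ref)*[.6,2,2]).max(2)<14
    m=cv2.morphologyEx(m.astype(np.uint8),cv2.MORPH_OPEN,np.ones((3,3)))
    k,l,st,ce=cv2.connectedComponentsWithStats(m);i=l[30,30]
    cn=max(cv2.findContours((l==i).astype(np.uint8),0,1)[0],key=len);e=cv2.fitEllipse(cv2.convexHull(cn));print(f,st[i],ce[i]+[x0,y0],e)
    r.append(wr(f"p{f}.npz",e[0][0]+x0,e[0][1]+y0))
print(meet(r).round(4),at(r[0],.032).round(4),at(r[1],.032).round(4))
p,Rm,_=toolpose();c=(at(r[0],.032)+at(r[1],.032))/2;print(Rm.T@(np.array([c[0],c[1],.006])-p))
E
```

```text
6 [ 12  13  36  34 935] [322.57326203  88.90695187] ((29.3435001373291, 29.588205337524414), (35.21497344970703, 35.81976318359375), 49.416378021240234)
7 [ 14  15  33  32 872] [322.1043578  136.89334862] ((30.293359756469727, 30.9616641998291), (33.12101745605469, 34.16180419921875), 83.39887237548828)
[0.5023 0.1887 0.0327] [0.5023 0.1887 0.032 ] [0.5024 0.1886 0.032 ]
[0.04313166 0.00330071 0.25369555]
```

Emit:
shift_gripper:
  motion:
    - [0.02,0.003,0,0,0.65]
    - [0.023,0,0,0,0.65]
    - [0,0,0.03,0,0.65]
    - [0,0,0.035,0,0.65]
    - [0,0,0.035,0,0.65]
    - [0,0,0.035,0,0.65]
    - [0,0,0.03,0,0.65]
    - [0,0,0.025,0,0.65]
    - [0,0,0.02,0,0.65]
    - [0,0,0.015,0,0.65]
    - [0,0,0.012,0,0.65]
    - [0,0,0.01,0,0.65]
    - [0,0,0.007,0,0.65]
    - [0,0,0,0,0.65]
  force: 90

```text
t: 16.15
ee_pos: [0.5018, 0.1901, 0.0052]
eef_rot: [-0.0, 0.766, 0.643, -0.0]
contact_force: [0.6, 0.7, -0.4]
opening: 0.65
gripper_force: 0.0
```

Emit:
shift_gripper:
  motion:
    - [0,0,0,0,0]
    - [0,0,0,0,0]
    - [0,0,0,0,0]
    - [0,0,0,0,0]
    - [0,0,0,0,0]

```text
t: 16.65
ee_pos: [0.5022, 0.1903, 0.0066]
eef_rot: [0.0, 0.766, 0.643, 0.0]
contact_force: [-2.9, -0.9, 7.2]
opening: 0.458
gripper_force: 90.5
```

Emit:
shift_gripper:
  motion:
    - [0,0,-0.01,0,0]
    - [0,0,-0.03,0,0]
    - [0,0,-0.04,0,0]
    - [0,0,-0.04,0,0]
    - [-0.01,0,-0.03,0,0]
    - [-0.035,0.0097,0,0,0]
    - [-0.035,0.0097,0,0,0]
    - [-0.035,0.0097,0,0,0]
    - [-0.035,0.0097,0,0,0]
    - [-0.035,0.0097,0,0,0]
    - [-0.035,0.0097,0,0,0]
    - [-0.035,0.0097,0,0,0]
    - [-0.035,0.0097,0,0,0]
    - [-0.035,0.0097,0,0,0]
    - [-0.035,0.0097,0,0,0]
    - [-0.035,0,0,0,0]
    - [-0.02,0,0,0,0]
    - [0,0,0,0,0]
    - [0,0,0,0,0]

```text
t: 18.55
ee_pos: [0.526, -0.2352, 0.1563]
eef_rot: [0.0, 0.766, 0.643, 0.0]
contact_force: [-0.1, 0.3, -0.2]
opening: 0.456
gripper_force: 90.6
```

```bash
python3 - <<'E'
from h import *
p,Rm,_=toolpose();np.savez("p8.npz",p=p,R=Rm);print(p)
cv2.imwrite("pics/w8.png",robot.read_camera("wrist")[:,:,::-1])
E
```

```text
[ 0.52599853 -0.23522493  0.15632064]
```

Emit:
shift_gripper:
  motion:
    - [0.02,0,0.02,0,0]
    - [0,0,0.02,0,0]
    - [0,0,0,0,0]
    - [0,0,0,0,0]

```text
t: 19.0
ee_pos: [0.5297, -0.2148, 0.1161]
eef_rot: [-0.0, 0.765, 0.644, -0.0]
contact_force: [0.2, 0.3, -1.2]
opening: 0.463
gripper_force: 90.6
```

```bash
python3 - <<'E'
from h import *
p,Rm,_=toolpose();np.savez("p9.npz",p=p,R=Rm);print(p)
cv2.imwrite("pics/w9.png",robot.read_camera("wrist")[:,:,::-1])
cv2.imwrite("pics/w89.png",np.hstack([cv2.imread("pics/w8.png")[:,120:520],cv2.imread("pics/w9.png")[:,120:520]]))
E
```

```text
[ 0.52969542 -0.21481726  0.11609355]
```

View pics/w89.png

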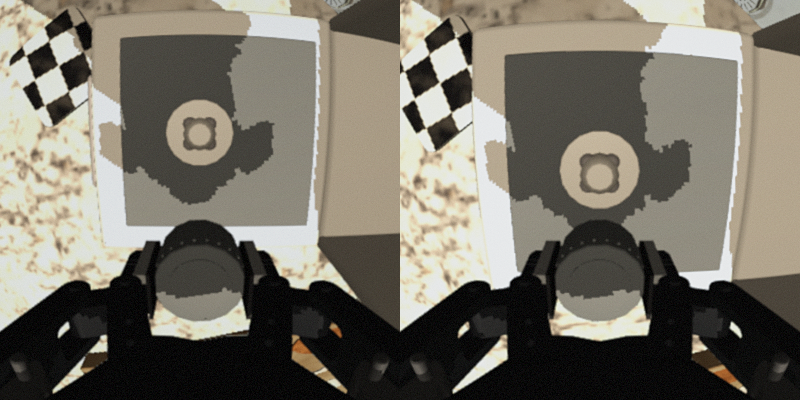

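The flange is at w8 (320,132) and w9 (319,169), with the held cap's top at about (320,283).

```bash
python3 - <<'E'
from h import *
r=[]
for f,c in((8,(319,132)),(9,(319,169))):
    im=cv2.imread(f"pics/w{f}.png");x0,y0=c[0]-55,c[1]-55;g=cv2.cvtColor(im,cv2.COLOR_BGR2LAB)[y0:y0+110,x0:x0+110].astype(int)
    ring=g[55-24:55-22,50:60].reshape(-1,3);ref=np.median(ring,axis=0)
    m=((np.abs(g-ref)*[.5,1.5,1.5]).max(2)<16).astype(np.uint8)
    k,l,st,ce=cv2.connectedComponentsWithStats(m);i=l[55-23,55]
    cn=max(cv2.findContours((l==i).astype(np.uint8),0,1)[0],key=len);e=cv2.fitEllipse(cv2.convexHull(cn));print(f,st[i],(e[0][0]+x0,e[0][1]+y0),e[1])
    r.append(wr(f"p{f}.npz",e[0][0]+x0,e[0][1]+y0))
print("port",meet(r).round(4),[at(q,.07).round(4) for q in r])
# cap top: left/right/bottom points in w8 by HSV? hough
for f in(8,9):
    g=cv2.imread(f"pics/w{f}.png",0)[220:340,260:380];g=cv2.GaussianBlur(cv2.resize(g,None,fx=3,fy=3),(0,0),2)
    C=cv2.HoughCircles(g,cv2.HOUGH_GRADIENT,1,5,param1=40,param2=12,minRadius=110,maxRadius=150)[0][:4]/3
    C=C+[260,220,0];print(C.round(1).tolist())
    d=np.load(f"p{f}.npz")
    for cc in C[:3]:print((d["R"].T@(at(wr(f"p{f}.npz",cc[0],cc[1]),d["p"][2]+.0254)-d["p"])).round(4))
E
```

```text
8 [  22   23   67   65 2292] (319.09270095825195, 132.0535545349121) (64.98291015625, 65.78469848632812)
9 [  16   18   79   76 3152] (319.1010398864746, 169.31681442260742) (76.17816162109375, 78.04950714111328)
port [ 0.536  -0.1782  0.0665] [array([ 0.536 , -0.1779,  0.07  ]), array([ 0.5361, -0.1775,  0.07  ])]
[[320.5, 273.2, 48.0], [319.5, 260.8, 41.1], [316.2, 280.2, 41.0], [321.2, 271.2, 49.8]]
[ 0.0063  0.0006 -0.0254]
[ 0.0123  0.0002 -0.0254]
[ 0.0027 -0.0013 -0.0254]
[[319.5, 272.5, 49.1], [319.5, 260.2, 40.9], [320.8, 273.8, 47.2], [316.2, 279.5, 41.6]]
[ 0.0066  0.0002 -0.0254]
[ 0.0127  0.0002 -0.0254]
[ 0.0059  0.0007 -0.0254]
```

```bash
python3 - <<'E'
from h import *
c=robot.camera_info("wrist");K=np.array(c["camera_matrix"]);T=np.array(c["T_tool_cam"]);Ti=np.linalg.inv(T)
def wp(X):
    q=Ti[:3,:3]@X+Ti[:3,3];th=np.arctan2(np.hypot(q[0],q[1]),q[2]);n=q[:2]/np.hypot(q[0],q[1]);return K[:2,2]+K[0,0]*th*n
for x in(-.003,-.0015,0,.0015):
  print(x,"near edge top",wp(np.array([x-.021,0,-.0254])).round(1),"far edge top",wp(np.array([x+.021,0,-.0254])).round(1),"far rim",wp(np.array([x+.021,0,.0066])).round(1))
for f in(8,9):
  g=cv2.imread(f"pics/w{f}.png",0);print(f,"bottom",g[312:330,320].tolist(),"mid",g[236:254,320].tolist(),"far",g[212:228,320].tolist())
E
```

```text
-0.003 near edge top [319.2 326.5] far edge top [319.1 248.9] far rim [319.2 222. ]
-0.0015 near edge top [319.2 324.2] far edge top [319.1 245.7] far rim [319.2 219.2]
0 near edge top [319.2 321.8] far edge top [319.1 242.4] far rim [319.2 216.5]
0.0015 near edge top [319.2 319.4] far edge top [319.1 239.1] far rim [319.2 213.7]
8 bottom [134, 132, 133, 130, 128, 127, 131, 127, 148, 200, 221, 225, 221, 222, 220, 217, 215, 207] mid [26, 28, 24, 28, 28, 24, 30, 29, 33, 45, 57, 58, 61, 65, 65, 67, 65, 62] far [136, 138, 140, 138, 141, 138, 139, 110, 51, 21, 27, 28, 29, 28, 28, 23]
9 bottom [141, 144, 141, 138, 137, 141, 137, 135, 151, 211, 230, 227, 224, 225, 225, 227, 230, 230] mid [31, 32, 30, 28, 34, 24, 35, 25, 37, 50, 62, 69, 71, 69, 73, 67, 66, 67] far [67, 69, 71, 66, 66, 72, 69, 60, 39, 27, 25, 24, 25, 30, 25, 26]
```

Emit:
shift_gripper:
  motion:
    - [0.015,0,0,0,0]
    - [0.013,0,0,0,0]
    - [0.0103,0,0,0,0]
    - [0,0,0,0,0]
    - [0,0,0,0,0]

```text
t: 19.55
ee_pos: [0.5363, -0.1774, 0.1159]
eef_rot: [0.0, 0.765, 0.644, -0.0]
contact_force: [0.1, 0.3, -0.9]
opening: 0.456
gripper_force: 90.6
```

Emit:
shift_gripper:
  motion:
    - [0,0,0.01,0,0]
    - [0,0,0.007,0,0]
    - [0,0,0.005,0,0]
    - [0,0,0.003,0,0]
    - [0,0,0.002,0,0]
    - [0,0,0,0,0]
  force: 110

```text
t: 20.15
ee_pos: [0.536, -0.1779, 0.0884]
eef_rot: [-0.0, 0.766, 0.643, -0.0]
contact_force: [-0.6, -0.4, 0.0]
opening: 0.45
gripper_force: 111.6
```

Emit:
shift_gripper:
  motion:
    - [0,0,0.002,0,0]
    - [0,0,0.002,0,0]
    - [0,0,0.001,0,0]
    - [0,0,0,0,0]

```text
t: 20.55
ee_pos: [0.5366, -0.1779, 0.0848]
eef_rot: [0.0, 0.766, 0.643, 0.001]
contact_force: [-3.1, 1.4, 12.1]
opening: 0.457
gripper_force: 113.4
```

Emit:
shift_gripper:
  motion:
    - [0,0,0.002,0,0]
    - [0,0,0.002,0,0]
    - [0,0,0.001,0,0]
    - [0,0,0,0,0]

```text
t: 20.95
ee_pos: [0.5362, -0.1776, 0.0785]
eef_rot: [-0.0, 0.765, 0.643, 0.0]
contact_force: [0.9, 1.1, -5.2]
opening: 0.454
gripper_force: 111.5
```

Force rose to 12 N and then dropped, so it has clicked. I'll push it home now.

Emit:
shift_gripper:
  motion:
    - [0,0,0.001,0,0]
    - [0,0,0.001,0,0]
    - [0,0,0.001,0,0]
    - [0,0,0,0,0]
    - [0,0,0,0,0]

```text
t: 21.45
ee_pos: [0.5362, -0.1777, 0.0767]
eef_rot: [0.0, 0.766, 0.643, 0.0]
contact_force: [-3.5, 3.2, 13.4]
opening: 0.456
gripper_force: 113.6
```

Emit:
shift_gripper:
  motion:
    - [0,0,0.001,0,0]
    - [0,0,0.0005,0,0]
    - [0,0,0,0,0]
    - [0,0,0,0,0]
    - [0,0,0,0,0]
    - [0,0,0,0,0]
    - [0,0,0,0,0]

```text
t: 22.15
ee_pos: [0.5362, -0.1777, 0.0765]
eef_rot: [0.0, 0.766, 0.643, 0.001]
contact_force: [-8.8, 5.5, 31.8]
opening: 0.455
gripper_force: 115.6
```

```bash
python3 - <<'E'
from h import *
w=robot.read_camera("wrist");s=robot.read_camera("scene")
cv2.imwrite("pics/end.png",np.hstack([cv2.resize(s[180:300,330:450],(400,400)),w[:,120:520]])[:,:,::-1])
print(toolpose()[2]["contact_force"])
E
```

```text
[-7.75390973  5.08796193 31.36101054]
```

View pics/end.png

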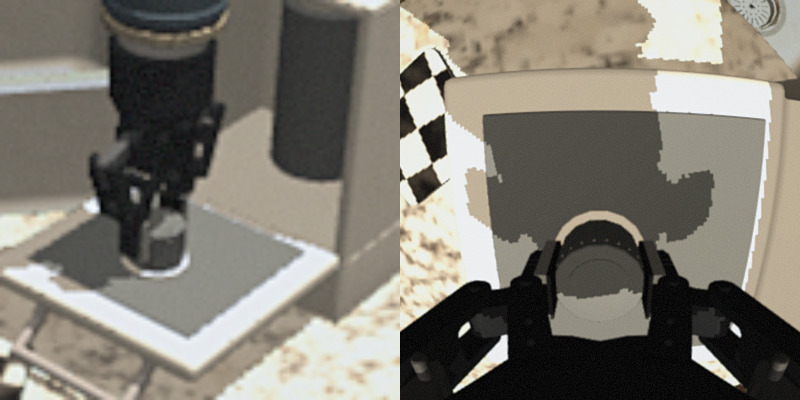

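The cap sits on the flange at left-crop (158,262), concentric with it in the wrist view at (598,270). The push holds steady at 31 N, so I'm handing the job in.

```bash
python3 -c "
from cell import robot
print(robot.close_job())"
```

```text
the job is handed in; nothing more can be done
None
```

I pulled the flap fully open, pressed the cap onto the stud until it clicked home on its flange, and handed the job in at about 22 s with the fingers still gripping the cap and pushing down at about 31 N; no verdict was printed.

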